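Hold a roll in the tongs over the empty plate

TASK

One of the two small plates already has its roll. Pick up the kitchen tongs, take the roll from the round wooden board with them (don't touch the bread with the gripper's fingers), and finish still holding the tongs closed on the roll, at rest, about 10 cm above the middle of the plate that is empty. Leave the plates, the board, the served roll and the things behind them where they are.

Things in the scene. Friction and masses are not known exactly. Their poses are not given: they have to be found in the camera images.
- roll: The bread roll to serve: round, domed, brown, 48 mm across at its widest (15 mm above its underside), 35 mm tall, flat underside, about 35 g. It starts on the round wooden board, up to 20 mm off the board's centre. Origin: centre of its underside, z up
- roll_center (a point): Centre of that roll's widest section, 15 mm above its underside
- tongs: Steel kitchen tongs with black grip sleeves, 80 g, 235 mm long, lying flat and open on the worktop to the right of plates and board, tips roughly away from the robot. Origin: on the pin at the rear end, at the underside; x runs along the centre line to the tips (211 mm from the pin), z up. The arms are upright strips 24 mm high (z 0 to 24 mm) that swing sideways about the pin, evenly, sprung open
- tongs_grip (a point): Point to hold the tongs: on the centre line between the black sleeves, 90 mm from the pin, 12 mm above the underside, near the centre of mass. The sleeves run from 55 to 125 mm; here the tongs are 63 mm wide open, 45 mm closed on a roll. 7 N a side starts to close them, 11 N brings them to 45 mm. Squeezed to 57 mm they can be carried and are still open enough to go down round a roll
- tongs_mouth (a point): Middle of the mouth between the tips, 188 mm from the pin (98 mm past tongs_grip), 12 mm above the tongs' underside; a gripped roll is centred here. The tips are hollowed paddles from 165 to 211 mm, deepest at 188 mm; the gap between their front edges is 80 mm when open; closed, the hollows fit the 48 mm roll
- tongs_l (a joint): Angle of the left arm (the right one follows): 0.10 fully open (rest), about 0 when closed on a roll
- board: Round wooden board, 120 mm diameter, 12 mm thick, loose. Origin: centre of its underside
- plate_a: Small white round plate, 116 mm across, 14 mm high, loose. Either this one or plate_b has the served roll on it and the other is empty: look which. Origin: centre of its underside
- plate_b: The other plate, just like it (116 mm across, 14 mm high), loose. The two plates and the board stand in a row in any order. Origin: centre of its underside
- served_roll: The roll, same as the other one, that already lies near the middle of one of the plates and stays there. Origin: centre of its underside
- spice_a: Spice jar, 41 mm across, 105 mm tall, standing behind the row at the left. Origin: centre of its underside
- spice_b: Spice jar, 41 mm across, 105 mm tall, standing behind at the right, by the coffee maker. Origin: centre of its underside
- spare_pod: Coffee pod, 51 mm across, 45 mm tall, standing behind the row. Origin: centre of its underside
- spare_pod2: Coffee pod, 51 mm across, 45 mm tall, standing behind the row near the coffee maker. Origin: centre of its underside
Things that resemble listed ones, but are neither listed nor needed, are in the scene too. Leave any white look-alike of the served_roll alone.

How it is judged:
By the outcome, as a careful person would: the job done as asked, in the order asked, and still so for the second after the job is handed in, while the arm keeps its last pose, push and grip.
It also fails if it takes over 45 s, if anything falls off the work surface, if the arm or the gripper's body presses on something with over 40 N, if the wrist force passes 120 N, or if a joint passes its speed limit or range.

ROBOT

A 6-joint arm with a two-finger parallel gripper is mounted at the origin on a cart in front of the work surface, level with it; the furniture and walls round the work are solid. World frame = base frame: x ahead of the robot, y to its left, z up, the work surface at z = 0. Lengths are in mm, angles in rad, forces in N, time in s.
With the tool pointing down it reaches from about 325 to 875 mm from the base axis. Payload 4.4 kg.
Tool frame: the origin (TCP) lies at the very end of the fingers, on their centre line; the grasp point (between the pads) lies 19 mm behind it; z points along the fingers, y is the line along which they close (so a half turn about z gives the same grasp; the last joint's range is limited). The gripper opens to 85 mm and grips with 20 to 120 N. Pads are 22 mm wide; open, the fingers measure 114 mm over their backs; the gripper's body (76 mm by 85 mm) begins 54 mm behind the grasp point. The pads swing forward as they close: fully open they stand 13 mm farther back than shut.
Start: joints at [0.963, 0.207, 1.542, -0, 1.393, -0.15], TCP at [254.145, 515.788, 231.282] pointing down, gripper open.
Joint ranges: [-2.73, 2.73], [-0.86, 2.22], [0.23, 2.46], [-1.11, 4.25], [0.08, 2.63], [-2.82, 2.82]. Speed limits (rad/s): [2.79, 2.79, 3.14, 3.14, 3.14, 3.14].

INTERFACE

Orientations are given as a 3x3 rotation matrix whose columns are the frame's x, y, z axes.
In Python, from plant import sensors, cams, order gives the robot as it stands.
- The arm moves only by the tool drive_tool, never from a script. Its argument "targets" is a list that holds one entry, the list of rows, each a list of 5 numbers: the shift along the tool's x, y, z each as a share of 50 cm, from -1 to 1, then the turn about the tool's z as a share of 180 degrees, from -1 to 1, then the opening, from -1 (shut) to 1 (fully open). In form: [[[dx, dy, dz, turn, fingers], ...]]. A call has 1 to 12 rows; each row is the pose to reach, as a shift and turn from the pose commanded when the call began, along the tool's axes at that moment, turning the shorter way round; what a row does not reach only later rows make up. A row lasts 1/10 s, in which the tool goes at most 50 mm and 8.59 degrees, less where a joint would pass 70% of its speed; a pose out of reach is approached as far as the arm can. A call with a number of a shift or a turn outside -1 to 1 is refused whole. A call with a gripper value outside its range is refused whole. The fingers move at their own pace and stop on an object; the grip force is fixed at half the most. Time passes only in rows, so rows that repeat a pose let the fingers close. It gives the time, the measured TCP pose, the force, the opening and the grip force at its end, in the units of the state.
- sensors.read_state(): the state, without advancing time (a new reading comes with each control period).
- cams.read_camera(name): name is "side" or "top" or "wrist"; returns (picture, depth): 400x640x3 uint8, blue, green, red; 400x640 float32, mm along the optical axis (not along the pixel's ray), 0 where there is no reading.
- cams.camera_model(name): a dict with "fx", "fy", "cx", "cy" (pixels), "k1" (the pictures are not rectified: a ray, as slopes to the right and down, at radius r is drawn at 1 + k1 r^2 times it, then the intrinsics apply), "extrinsics" (4x4, takes a point from world to camera coordinates). Camera axes: x right, y down, z forward; pixel columns grow to the right and rows downward; lengths in mm; the calibration is good to about 2 mm. A picture is of the moment at which its call begins: read the wrist's pose just before it. camera_model takes no time and is no camera call; for the wrist camera it gives the pose at the moment of the call.
- order.sign_off(): hands the job in; it is judged then, once.
The state is a dict: "time": time; "q": joint angles; "qd": joint speeds; "tau": joint torques, N m; "eef_pos": TCP position; "orientation": TCP orientation; "ft_force": force on the tool from outside, world axes, zero at the start; "ft_torque": the same for the moment, N m; "opening": finger opening in mm; "gripper_force": force on a finger pad.
Only numpy, scipy, OpenCV 4.12 (cv2) and the standard library are available. Lean on these libraries where they do the work, as an engineer would, in place of code of your own. Each camera call takes 0.05 s, during which the arm holds its last target. There are 200 camera calls.

## Working session

There is one attempt and no reset: what is moved stays moved. The work goes in short steps, Python scripts to look and compute and a tool call to move; the robot and the scene stay as the last step left them, time stands still between calls to the robot, and variables do not carry over. Pictures are saved under pics/ and viewed, at most 10 in all, crops included, and the job is handed in when it is done.

Besides the shell and the picture viewer there is one more tool, called in YAML: its name, and indented under it one key for each argument. drive_tool: Moves the arm, as the interface text tells. Its arguments: {"type":"object","properties":{"targets":{"type":"array","items":{"type":"array","items":{"type":"array","items":{"type":"number","minimum":-1,"maximum":1}}}}},"required":["targets"]}

```bash
ls; mkdir -p pics; python3 - <<'E'
from plant import sensors,cams
import cv2,pickle
s=sensors.read_state();print(s)
d={}
for n in("top","side"):
    p,z=cams.read_camera(n);m=cams.camera_model(n);d[n]=(p,z,m);cv2.imwrite(f"pics/{n}0.png",p);print(n,m)
pickle.dump(d,open("v0.pkl","wb"))
E
```

```text
pics
{'time': 0.0, 'q': array([ 9.62505706e-01,  2.07447147e-01,  1.54295929e+00,  4.26847342e-06,
        1.39346992e+00, -1.50524474e-01]), 'qd': array([-0.00045373, -0.00166124, -0.00093929,  0.00064489,  0.00065527,
        0.00190455]), 'tau': array([-7.69326543e-04, -3.83032858e+01, -2.91595066e+01, -3.88571198e-04,
        1.05431778e-02, -4.28969713e-06]), 'eef_pos': array([253.7069725 , 515.16647138, 230.10779773]), 'orientation': array([[-8.97041414e-01,  4.41944554e-01, -1.30850462e-03],
       [ 4.41946355e-01,  8.97039529e-01, -1.87166399e-03],
       [ 3.46608661e-04, -2.25724896e-03, -9.99997392e-01]]), 'ft_force': array([ 0.41190973, -0.29596116, -0.07920129]), 'ft_torque': array([ 0.04682299, -0.03648827,  0.01174565]), 'gripper_force': 0.0, 'opening': 85.63017215405524}
top {'fx': 416.4361938484568, 'fy': 416.4361938484568, 'cx': 316.3925327255429, 'cy': 201.94803384993992, 'k1': -0.03415442068660124, 'extrinsics': array([[ 2.40358474e-03, -9.99776190e-01,  2.10188531e-02,
        -1.86163313e+02],
       [-9.92700976e-01, -4.91994141e-03, -1.20501311e-01,
         5.37232709e+02],
       [ 1.20577753e-01, -2.05758009e-02, -9.92490626e-01,
         9.44979275e+02],
       [ 0.00000000e+00,  0.00000000e+00,  0.00000000e+00,
         1.00000000e+00]])}
side {'fx': 396.3520066109015, 'fy': 396.3520066109015, 'cx': 325.5786206008544, 'cy': 195.1772177006721, 'k1': -0.058680562388598013, 'extrinsics': array([[-9.73343080e-01, -2.28322670e-01,  2.17257463e-02,
         4.95462307e+02],
       [-1.39217845e-01,  5.12883678e-01, -8.47094283e-01,
         2.34281765e+02],
       [ 1.82268047e-01, -8.27537970e-01, -5.30998368e-01,
         7.19179381e+02],
       [ 0.00000000e+00,  0.00000000e+00,  0.00000000e+00,
         1.00000000e+00]])}
```

View pics/top0.png

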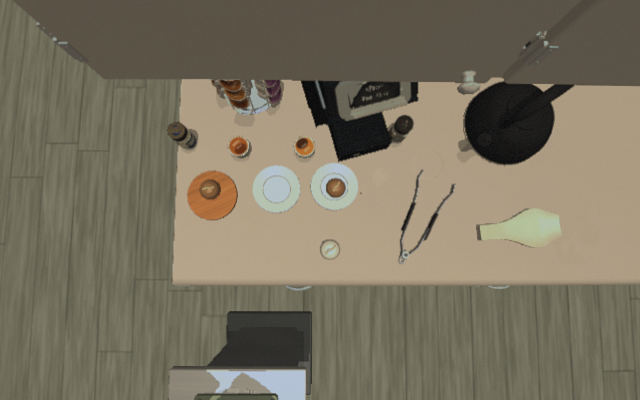

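View pics/side0.png

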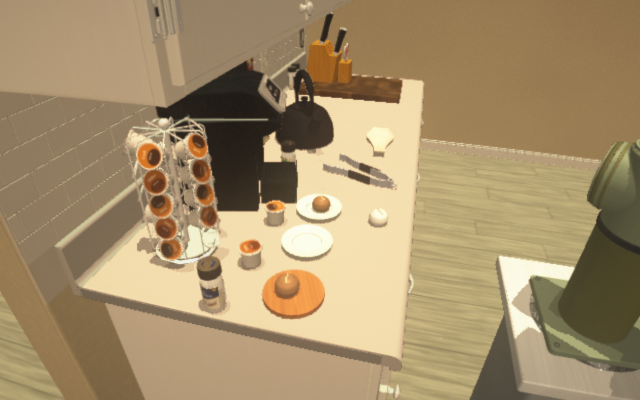

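The top view shows the board at (212,195) with its roll at (210,189), and the empty plate at (276,189). The served plate is at (334,187). The tongs run from their pin at (404,257) to tips at (420,172) and (453,186). The white look-alike is at (330,249). The side view agrees.

```bash
cat > h.py <<'E'
import numpy as np,cv2
def ray(m,uv):
    K=np.array([[m['fx'],0,m['cx']],[0,m['fy'],m['cy']],[0,0,1]])
    p=cv2.undistortPoints(np.array(uv,float).reshape(-1,1,2),K,np.array([m['k1'],0,0,0.]))[:,0]
    E=m['extrinsics'];R=E[:3,:3]
    return -R.T@E[:3,3], np.c_[p,np.ones(len(p))]@R
def onplane(m,uv,z):
    o,d=ray(m,uv);return o+d*((z-o[2])/d[:,2])[:,None]
def proj(m,P):
    P=np.atleast_2d(P).astype(float);E=m['extrinsics']
    c=P@E[:3,:3].T+E[:3,3];s=c[:,:2]/c[:,2:];s=s*(1+m['k1']*(s**2).sum(1))[:,None]
    return s*[m['fx'],m['fy']]+[m['cx'],m['cy']]
def blobs(mask,amin=30):
    c,_=cv2.findContours(mask.astype(np.uint8),cv2.RETR_EXTERNAL,cv2.CHAIN_APPROX_NONE)
    return sorted([k for k in c if cv2.contourArea(k)>=amin],key=cv2.contourArea,reverse=True)
def circ(P):
    A=np.c_[2*P[:,:2],np.ones(len(P))];s=np.linalg.lstsq(A,(P[:,:2]**2).sum(1),rcond=None)[0]
    return s[:2],np.sqrt(s[2]+s[0]**2+s[1]**2)
E
python3 - <<'E'
import pickle;from h import *
d=pickle.load(open('v0.pkl','rb'));p,z,m=d['top']
hsv=cv2.cvtColor(p,cv2.COLOR_BGR2HSV)
for u,v in[(212,210),(210,189),(276,189),(255,189),(334,205),(315,185),(336,188),(300,230),(408,215),(432,228),(418,185),(404,257)]:print((u,v),hsv[v,u],z[v,u])
c=cv2.resize(p[150:275,180:470],None,fx=2.7,fy=2.7,interpolation=cv2.INTER_CUBIC);cv2.imwrite('pics/crop.png',c)
# heights
V,U=np.mgrid[0:400,0:640];o,r=ray(m,np.c_[U.ravel(),V.ravel()]);W=(o+r*z.reshape(-1,1)).reshape(400,640,3);np.save('W.npy',W)
for u,v in[(276,189),(336,187),(210,189),(404,257),(300,230),(408,215)]:print(W[v,u].round())
E
```

```text
(212, 210) [ 13 168 172] 994.9123
(210, 189) [ 16 116 169] 966.73315
(276, 189) [100  23 198] 1008.0221
(255, 189) [ 60  18 194] 1003.9966
(334, 205) [ 51  26 195] 1003.1962
(315, 185) [ 53  24 194] 1009.4049
(336, 188) [ 15 119 167] 978.0356
(300, 230) [ 18  61 179] 1005.581
(408, 215) [30 11 23] 996.331
(432, 228) [ 17  62 165] 1010.9017
(418, 185) [ 18  45 114] 1000.33984
(404, 257) [ 55  18 185] 977.4927
[572. -87.   8.]
[ 573. -230.   41.]
[566.  64.  45.]
[ 410. -391.   25.]
[ 474. -145.   -0.]
[ 509. -404.   19.]
```

View pics/crop.png

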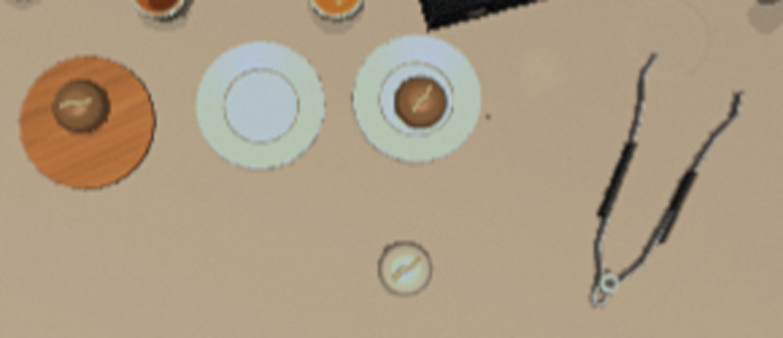

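The crop shows the pin ring at about (405.5,255) in the full picture. The sleeves are centred near (408.5,216) and (431,226), the middle plate is empty, and the roll sits on the board.

```bash
python3 - <<'E'
import pickle;from h import *
d=pickle.load(open('v0.pkl','rb'));p,z,m=d['top']
hsv=cv2.cvtColor(p,cv2.COLOR_BGR2HSV).astype(int);H,S,V=hsv[...,0],hsv[...,1],hsv[...,2]
def roi(x0,x1,y0,y1):
    k=np.zeros((400,640),bool);k[y0:y1,x0:x1]=1;return k
def c(mask,z,name):
    k=cv2.convexHull(blobs(mask)[0])[:,0];print(name,*circ(onplane(m,k,z)))
c(roi(180,245,160,225)&(S>130),12,'board')
c(roi(248,305,155,220)&(S<45)&(V>150),14,'plateL')
c(roi(306,365,155,220)&((S<45)|(S>90))&(V>100),14,'plateR')
# roll: height in depth
W=np.load('W.npy')
for n,r,h in(('roll',roi(190,230,170,210),22),('served',roi(320,355,170,205),16)):
    k=r&(W[...,2]>h);P=W[k];print(n,k.sum(),circ(onplane(m,cv2.convexHull(blobs(k)[0])[:,0],h+6)),P[:,2].max(),P[P[:,2]>np.percentile(P[:,2],80)].mean(0))
c(roi(190,230,170,210)&(S<135)&(H<25),29,'rollcol')
t=roi(390,470,160,275)
for k in blobs(t&(V<75),15)[:4]:
    a=k[:,0];q=onplane(m,a,24);(cx,cy),wh,ang=cv2.minAreaRect(q[:,:2].astype(np.float32));print('sleeve',a.min(0),a.max(0),cx,cy,wh,ang)
k=t&(W[...,2]>12);P=W[k];print(P.min(0),P.max(0))
print('pin',onplane(m,[[405.5,255],[404,256]],24))
for s in (P[P[:,0]>600],):print(s[:, 1].min(),s[:,1].max())
cv2.imwrite('pics/crop2.png',cv2.resize(p[160:270,385:465],None,fx=5,fy=5,interpolation=cv2.INTER_NEAREST))
E
```

```text
board [556.57624384  66.65628871] 58.75420878392745
plateL [572.75172013 -87.26129869] 58.132552199136335
plateR [ 579.63578153 -226.70567492] 58.40788990719631
roll 316 (array([569.00360016,  69.80208679]), np.float64(23.472401888903534)) 1006.5332567689792 [545.78444697  31.9358799  199.361749  ]
served 331 (array([ 575.71866714, -229.77207401]), np.float64(23.39040007350312)) 1006.5332567689792 [ 554.66002258 -220.74675373  172.32433   ]
rollcol [599.77280309  70.93155915] 48.300300556560934
sleeve [422 210] [437 239] 487.078857421875 -455.5362854003906 (9.50710678100586, 76.79771423339844) 61.888023376464844
sleeve [402 202] [414 232] 504.83367919921875 -401.59716796875 (7.932641506195068, 76.1151351928711) 66.96574401855469
[ 395.31416581 -519.72721477   12.0178294 ] [ 620.81317998 -164.03478905 1006.53325677]
pin [[ 414.29081549 -394.73128327   24.        ]
 [ 411.94986584 -391.11972012   24.        ]]
-445.17952319950024 -431.11053940224275
```

View pics/crop2.png

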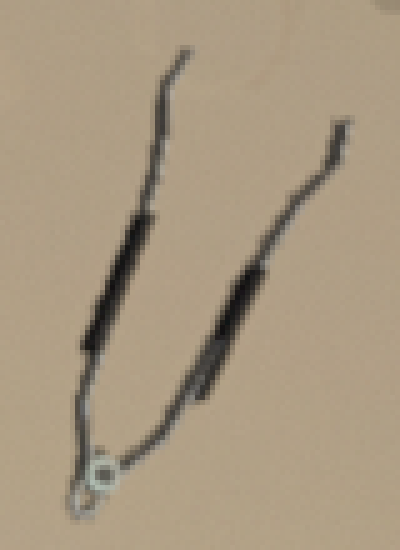

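```bash
cat > mv.py <<'E'
# python3 mv.py x y z yawdeg(of tool y) : row numbers from measured pose
import sys,numpy as np
from plant import sensors
s=sensors.read_state();R=s['orientation'];t=np.array([float(a) for a in sys.argv[1:4]])
d=R.T@(t-s['eef_pos'])/500;yaw=np.degrees(np.arctan2(R[1,1],R[0,1]))
turn=-(float(sys.argv[4])-yaw)/180
print('row',d.round(4),'turn',round(turn,4),'| now',s['eef_pos'].round(1),'yaw',round(yaw,2),'t',round(s['time'],2),'open',round(s['opening'],1),'tilt',R[:2,2].round(4),'F',s['ft_force'].round(1))
E
python3 mv.py 470 150 300 63.8;python3 mv.py 496 -428.6 200 67.4
```

```text
row [-0.7107 -0.4644 -0.1388] turn -0.0002 | now [253.8 515.2 230.2] yaw 63.77 t 0.1 open 85.7 tilt [-0.0012 -0.0017] F [-0.5  0.4  0.5]
row [-1.2689 -1.479   0.0631] turn -0.0202 | now [253.8 515.2 230.2] yaw 63.77 t 0.1 open 85.7 tilt [-0.0012 -0.0017] F [-0.5  0.4  0.5]
```

drive_tool:
  targets:
    - [[-0.711, -0.464, -0.139, 0, 1], [-0.711, -0.464, -0.139, 0, 1], [-0.711, -0.464, -0.139, 0, 1], [-0.711, -0.464, -0.139, 0, 1], [-0.711, -0.464, -0.139, 0, 1], [-0.711, -0.464, -0.139, 0, 1], [-0.711, -0.464, -0.139, 0, 1], [-0.711, -0.464, -0.139, 0, 1], [-0.711, -0.464, -0.139, 0, 1], [-0.711, -0.464, -0.139, 0, 1]]

```text
time: 1.1
eef_pos: [472.4, 147.3, 301.2]
orientation: [[-0.894, 0.447, 0.001], [0.447, 0.894, -0.001], [-0.002, -0.0, -1.0]]
ft_force: [-0.2, 0.8, 0.2]
opening: 85.9
gripper_force: 0.0
```

```bash
python3 mv.py 480 -270 260 67.4
```

```text
row [-0.3866 -0.7397  0.0833] turn -0.022 | now [472.4 147.3 301.2] yaw 63.44 t 1.1 open 85.9 tilt [ 0.0014 -0.0011] F [-0.2  0.8  0.2]
```

drive_tool:
  targets:
    - [[-0.387, -0.74, 0.083, -0.022, 1], [-0.387, -0.74, 0.083, -0.022, 1], [-0.387, -0.74, 0.083, -0.022, 1], [-0.387, -0.74, 0.083, -0.022, 1], [-0.387, -0.74, 0.083, -0.022, 1], [-0.387, -0.74, 0.083, -0.022, 1], [-0.387, -0.74, 0.083, -0.022, 1], [-0.387, -0.74, 0.083, -0.022, 1], [-0.387, -0.74, 0.083, -0.022, 1], [-0.387, -0.74, 0.083, -0.022, 1]]

```text
time: 2.1
eef_pos: [480.0, -268.1, 257.9]
orientation: [[-0.924, 0.382, -0.002], [0.382, 0.924, 0.002], [0.002, 0.001, -1.0]]
ft_force: [-0.6, 1.3, -0.3]
opening: 85.2
gripper_force: 0.0
```

```bash
python3 mv.py 493 -428.6 230 67.4
```

```text
row [-0.1466 -0.2868  0.0553] turn 0.0009 | now [ 480.  -268.1  257.9] yaw 67.56 t 2.1 open 85.2 tilt [-0.0018  0.0016] F [-0.6  1.3 -0.3]
```

drive_tool:
  targets:
    - [[-0.147, -0.287, 0.055, 0, 1], [-0.147, -0.287, 0.055, 0, 1], [-0.147, -0.287, 0.055, 0, 1], [-0.147, -0.287, 0.055, 0, 1], [-0.147, -0.287, 0.055, 0, 1], [-0.147, -0.287, 0.055, 0, 1]]

```text
time: 2.7
eef_pos: [494.9, -425.0, 231.8]
orientation: [[-0.926, 0.377, -0.0], [0.377, 0.926, 0.002], [0.001, 0.002, -1.0]]
ft_force: [-0.2, 0.3, 0.6]
opening: 85.4
gripper_force: 0.0
```

```bash
python3 - <<'E'
from plant import sensors,cams
import cv2,pickle
m=cams.camera_model('wrist');p,z=cams.read_camera('wrist');pickle.dump((p,z,m),open('w1.pkl','wb'));cv2.imwrite('pics/w1.png',p)
print(m['extrinsics'].round(3),m['fx'],sensors.read_state()['eef_pos'])
E
```

```text
[[ 3.77000e-01  9.26000e-01  2.00000e-03  2.05633e+02]
 [ 8.88000e-01 -3.62000e-01  2.81000e-01 -6.31549e+02]
 [ 2.61000e-01 -1.05000e-01 -9.60000e-01  2.05458e+02]
 [ 0.00000e+00  0.00000e+00  0.00000e+00  1.00000e+00]] 352.4896734468483 [ 494.9598346  -424.89192784  232.24920965]
```

View pics/w1.png

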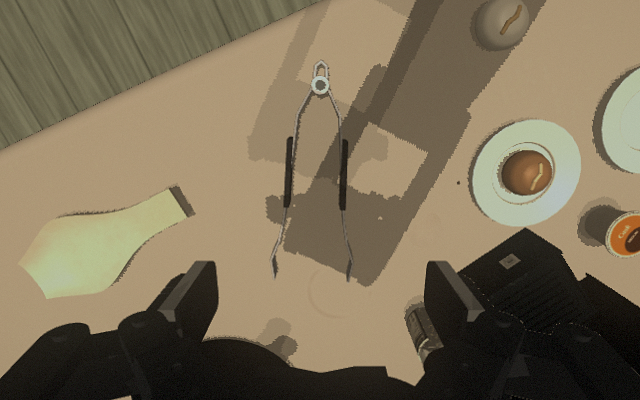

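The wrist view shows the pin at (320,85). The sleeves are at about (290,172) and (344,174), and the front tips at (275,277) and (350,279).

```bash
python3 - <<'E'
import pickle;from h import *
p,z,m=pickle.load(open('w1.pkl','rb'))
V=cv2.cvtColor(p,cv2.COLOR_BGR2HSV)[...,2]
k=np.zeros(V.shape,bool);k[120:220,275:355]=1
c=[]
for b in blobs(k&(V<45),60)[:2]:
    q=onplane(m,b[:,0],24);r=cv2.minAreaRect(q[:,:2].astype(np.float32));print(b[:,0].min(0),b[:,0].max(0),r);c.append(r[0])
c=np.array(c);print('mid',c.mean(0),'sep',np.linalg.norm(c[0]-c[1]))
P=onplane(m,[[320,85],[275,277],[350,279]],24)[:,:2];print(P)
mid=P[1:].mean(0)
for a,b in((P[0],mid),(P[0],c.mean(0)),(c.mean(0),mid)):
    d=b-a;print(np.degrees(np.arctan2(d[1],d[0])),np.linalg.norm(d))
d=pickle.load(open('v0.pkl','rb'))['top'][2]
P=onplane(d,[[405.5,254.6],[422.4,169.6],[454,184]],24)[:,:2];print('top',P);e=P[1:].mean(0)-P[0];print(np.degrees(np.arctan2(e[1],e[0])),np.linalg.norm(e))
E
```

```text
[340 140] [347 209] ((507.6986083984375, -404.5953674316406), (6.196002006530762, 71.37950897216797), 66.81001281738281)
[284 167] [291 206] ((498.37164306640625, -460.08685302734375), (5.706394672393799, 41.68003463745117), 56.30686569213867)
mid [ 503.03512573 -432.34111023] sep 56.26986099079187
[[ 418.026314   -393.20118818]
 [ 586.13151023 -515.58996966]
 [ 619.80902018 -439.62029182]]
-24.530808232396154 203.29360689879985
-24.722380319738715 93.58649245402268
-24.367387726022724 109.70808381344541
top [[ 415.22702855 -394.7515661 ]
 [ 619.27798651 -440.6980592 ]
 [ 584.51264698 -516.83204127]]
-24.231000816457694 204.7029929842377
```

```bash
python3 mv.py 496 -429.5 2 65.6
```

```text
row [-0.0055 -0.0083  0.4605] turn 0.0126 | now [ 495.  -424.9  232.2] yaw 67.87 t 2.75 open 85.5 tilt [0.0002 0.0011] F [-0.5 -0.9  0.5]
```

drive_tool:
  targets:
    - [[-0.006, -0.008, 0.1, 0.0126, 1], [-0.006, -0.008, 0.2, 0.0126, 1], [-0.006, -0.008, 0.28, 0.0126, 1], [-0.006, -0.008, 0.34, 0.0126, 1], [-0.006, -0.008, 0.36, 0.0126, 1], [-0.006, -0.008, 0.36, 0.0126, 1], [-0.006, -0.008, 0.36, 0.0126, 1]]

```text
time: 3.45
eef_pos: [497.0, -432.8, 54.3]
orientation: [[-0.91, 0.414, 0.003], [0.414, 0.91, -0.003], [-0.004, -0.001, -1.0]]
ft_force: [0.3, -0.7, 0.2]
opening: 85.3
gripper_force: 0.0
```

```bash
python3 mv.py 496 -429.5 2 65.6
```

```text
row [0.0049 0.0053 0.1047] turn -0.0004 | now [ 497.  -432.8   54.3] yaw 65.52 t 3.45 open 85.3 tilt [ 0.0027 -0.0028] F [ 0.3 -0.7  0.2]
```

drive_tool:
  targets:
    - [[0.005, 0.005, 0.03, 0, 1], [0.005, 0.005, 0.06, 0, 1], [0.005, 0.005, 0.08, 0, 1], [0.005, 0.005, 0.095, 0, 1], [0.005, 0.005, 0.105, 0, 1], [0.005, 0.005, 0.105, 0, 1], [0.005, 0.005, 0.105, 0, 1]]

```text
time: 4.15
eef_pos: [494.3, -429.3, -0.7]
orientation: [[-0.91, 0.415, 0.0], [0.415, 0.91, -0.0], [-0.0, -0.0, -1.0]]
ft_force: [0.8, -1.1, 0.7]
opening: 85.1
gripper_force: 0.0
```

```bash
python3 mv.py 496 -429.5 0 65.6; python3 - <<'E'
from plant import cams
import cv2,numpy as np
p,z=cams.read_camera('wrist');q,_=cams.read_camera('top')
cv2.imwrite('pics/w2.png',np.hstack([cv2.resize(p,(480,300)),cv2.resize(q[150:270,385:505],(300,300))]))
E
```

```text
row [-0.0033  0.0009 -0.0014] turn -0.0008 | now [ 494.3 -429.3   -0.7] yaw 65.45 t 4.15 open 85.1 tilt [ 0.0002 -0.0002] F [ 0.8 -1.1  0.7]
```

View pics/w2.png

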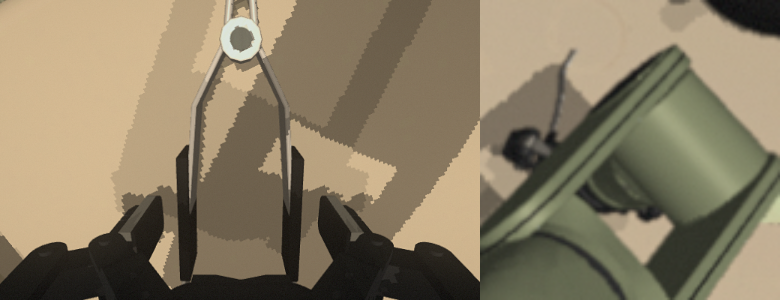

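The tongs sit centred between the open fingers: sleeves at x 185–295, fingers at 160 and 322 in the left panel. I'll close to 57 mm.

drive_tool:
  targets:
    - [[-0.002, 0, 0.004, 0, 0.6], [-0.002, 0, 0.004, 0, 0.5], [-0.002, 0, 0.004, 0, 0.42], [-0.002, 0, 0.004, 0, 0.34], [-0.002, 0, 0.004, 0, 0.34], [-0.002, 0, 0.004, 0, 0.34], [-0.002, 0, 0.004, 0, 0.34]]

```text
time: 4.95
eef_pos: [495.9, -430.4, -1.4]
orientation: [[-0.91, 0.415, 0.002], [0.415, 0.91, -0.002], [-0.002, -0.001, -1.0]]
ft_force: [-0.3, 0.5, 7.0]
opening: 57.0
gripper_force: 9.6
```

```bash
python3 mv.py 480 -270 180 67.4
```

```text
row [ 0.1614  0.2782 -0.3634] turn -0.0108 | now [ 495.9 -430.4   -1.4] yaw 65.45 t 4.95 open 57.0 tilt [ 0.0017 -0.0019] F [-0.3  0.5  7. ]
```

drive_tool:
  targets:
    - [[0, 0, -0.02, 0, 0.34], [0, 0, -0.06, 0, 0.34], [0, 0, -0.12, 0, 0.34], [0, 0, -0.2, 0, 0.34], [0, 0, -0.28, 0, 0.34], [0, 0, -0.36, 0, 0.34], [0, 0, -0.36, 0, 0.34], [0, 0, -0.36, 0, 0.34]]

```text
time: 5.75
eef_pos: [495.4, -429.7, 178.7]
orientation: [[-0.91, 0.415, 0.001], [0.415, 0.91, -0.002], [-0.002, -0.001, -1.0]]
ft_force: [-0.7, -0.4, -1.1]
opening: 57.6
gripper_force: 8.1
```

```bash
python3 - <<'E'
from plant import cams
import cv2,numpy as np,pickle
m=cams.camera_model('wrist');p,z=cams.read_camera('wrist');t=cams.camera_model('top');q,zq=cams.read_camera('top');pickle.dump((p,z,m,q,zq,t),open('w3.pkl','wb'))
cv2.imwrite('pics/w3.png',np.hstack([cv2.resize(p,(480,300)),cv2.resize(q[140:260,385:505],(300,300))]))
E
python3 mv.py 475 -230 200 90
```

```text
row [ 0.1994  0.3448 -0.0484] turn -0.1363 | now [ 494.  -428.2  175.1] yaw 65.46 t 5.85 open 57.6 tilt [-0.0029  0.0032] F [-0.4  0.2 -2.1]
```

View pics/w3.png

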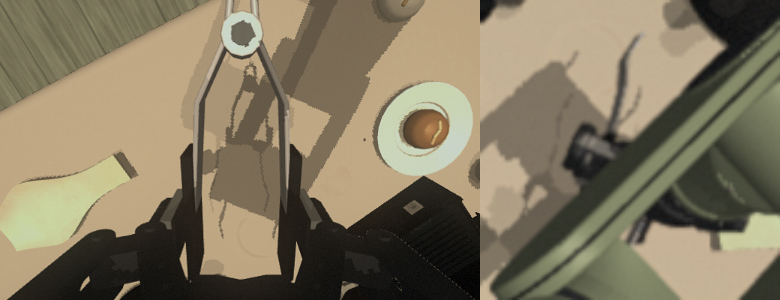

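The tongs came up level and centred, with the pin at (241,35) in the left panel. I'll measure their pitch and height from the wrist depth.

```bash
cat > pitch.py <<'E'
from h import *
def tongs(p,z,m,eef,yaw):
    V,U=np.mgrid[0:400,0:640];o,r=ray(m,np.c_[U.ravel(),V.ravel()]);W=(o+r*z.reshape(-1,1))
    a=np.radians(yaw-90);f=np.array([np.cos(a),np.sin(a)]);l=np.array([-f[1],f[0]])
    d=W[:,:2]-eef[:2];X=np.c_[d@f,d@l,W[:,2]-eef[2]]
    ok=(z.ravel()>20)&(np.abs(X[:,1])<45)&(X[:,2]>-30)&(X[:,2]<60)&(X[:,0]<-12)&(X[:,0]>-130)
    X=X[ok]
    for x0 in range(-120,-12,10):
        k=X[(X[:,0]>=x0)&(X[:,0]<x0+10)]
        if len(k)>5:
            zz=np.percentile(k[:,2],[5,50,90,97]).round(1);t=k[k[:,2]>zz[2]-3]
            print(x0,len(k),zz,'y',t[:,1].min().round(1),t[:,1].max().round(1))
E
python3 - <<'E'
import pickle;from pitch import *
p,z,m,*_=pickle.load(open('w3.pkl','rb'));tongs(p,z,m,np.array([494.5,-429,176.5]),65.46)
E
```

```text
-110 52 [15.5 16.5 17.5 17.7] y -5.9 7.9
-100 935 [15.9 26.3 27.9 28.4] y -6.4 8.4
-90 1987 [26.1 27.7 28.9 29.4] y -8.7 10.7
-80 1360 [ 8.9 26.  27.6 28.1] y -14.0 15.6
-70 817 [ 8.8 25.7 26.9 27.4] y -18.8 20.2
-60 827 [ 8.3 25.5 26.9 27.4] y -20.8 22.4
-50 803 [ 7.9 25.  26.8 27.2] y -21.6 23.0
-40 1328 [ 8.5 25.3 27.5 28.1] y -28.0 29.2
-30 1505 [10.4 26.9 28.1 28.5] y -28.4 29.6
-20 1067 [10.6 27.1 28.1 28.6] y -35.8 38.1
```

drive_tool:
  targets:
    - [[0.199, 0.345, -0.048, -0.136, 0.34], [0.199, 0.345, -0.048, -0.136, 0.34], [0.199, 0.345, -0.048, -0.136, 0.34], [0.199, 0.345, -0.048, -0.136, 0.34], [0.199, 0.345, -0.048, -0.136, 0.34], [0.199, 0.345, -0.048, -0.136, 0.34], [0.199, 0.345, -0.048, -0.136, 0.34]]

```text
time: 6.55
eef_pos: [475.7, -231.5, 200.0]
orientation: [[-1.0, 0.001, -0.002], [0.001, 1.0, 0.001], [0.002, 0.001, -1.0]]
ft_force: [-0.4, -0.7, -1.2]
opening: 57.5
gripper_force: 8.1
```

```bash
python3 mv.py 471 70 120 90; python3 - <<'E'
import pickle;from h import *
d=pickle.load(open('v0.pkl','rb'));p,z,m=d['side'];T=d['top'][2]
hsv=cv2.cvtColor(p,cv2.COLOR_BGR2HSV)
V,U=np.mgrid[0:400,0:640];o,r=ray(m,np.c_[U.ravel(),V.ravel()]);W=(o+r*z.reshape(-1,1)).reshape(400,640,3)
k=np.zeros((400,640),bool);k[255:310,262:315]=1;k&=(W[...,2]>18)&(W[...,2]<60)
P=W[k];print(k.sum(),P.min(0).round(1),P.max(0).round(1))
# fit: horizontal slice near widest level, visible half circle
for a,b in((18,24),(24,30),(30,36)):
    q=P[(P[:,2]>a)&(P[:,2]<b)];print(a,len(q),circ(q))
W=np.load('W.npy');k=np.zeros((400,640),bool);k[175:205,195:226]=1;k&=(W[...,2]>26)&(W[...,2]<60);b=blobs(k)[0];print('top',circ(onplane(T,cv2.convexHull(b)[:,0],28)), W[k][W[k][:,2]>44].mean(0))
E
```

```text
row [0.01   0.6029 0.1604] turn -0.0005 | now [ 475.7 -231.5  200. ] yaw 89.92 t 6.55 open 57.5 tilt [-0.002   0.0009] F [-0.4 -0.7 -1.2]
462 [545.6  52.8  18.2] [592.3  95.5  49.9]
18 28 (array([569.18362287,  71.47431165]), np.float64(22.247488500535653))
24 70 (array([569.32716638,  70.92680822]), np.float64(23.254126828414048))
30 84 (array([569.1934507 ,  71.29109084]), np.float64(21.6230834809478))
top (array([569.13152007,  70.00016556]), np.float64(23.328516900951822)) [569.45896041  69.91835967  46.05589419]
```

drive_tool:
  targets:
    - [[0.01, 0.603, 0.0, 0, 0.34], [0.01, 0.603, 0.0, 0, 0.34], [0.01, 0.603, 0.0, 0, 0.34], [0.01, 0.603, 0.0, 0, 0.34], [0.01, 0.603, 0.0, 0, 0.34], [0.01, 0.603, 0.05, 0, 0.34], [0.01, 0.603, 0.1, 0, 0.34], [0.01, 0.603, 0.16, 0, 0.34], [0.01, 0.603, 0.18, 0, 0.34], [0.01, 0.603, 0.18, 0, 0.34]]

```text
time: 7.55
eef_pos: [470.3, 69.4, 109.2]
orientation: [[-1.0, 0.003, -0.005], [0.003, 1.0, 0.0], [0.005, 0.0, -1.0]]
ft_force: [0.1, -0.5, -0.6]
opening: 57.1
gripper_force: 8.1
```

```bash
python3 mv.py 471 70 16 90; python3 - <<'E'
from plant import cams,sensors
import pickle;from pitch import *
s=sensors.read_state();m=cams.camera_model('wrist');p,z=cams.read_camera('wrist')
R=s['orientation'];tongs(p,z,m,s['eef_pos'],np.degrees(np.arctan2(R[1,1],R[0,1])))
t=cams.camera_model('top');q,zq=cams.read_camera('top');u=cams.camera_model('side');g,zg=cams.read_camera('side')
pickle.dump((q,zq,t,g,zg,u,s),open('w4.pkl','wb'))
cv2.imwrite('pics/w4.png',np.hstack([cv2.resize(q[130:250,160:280],(390,390),interpolation=cv2.INTER_CUBIC),cv2.resize(g[190:340,230:380],(390,390),interpolation=cv2.INTER_CUBIC)]))
E
```

```text
row [-0.0024  0.0012  0.1863] turn -0.0009 | now [470.3  69.4 109.2] yaw 89.84 t 7.55 open 57.1 tilt [-0.0053  0.    ] F [ 0.1 -0.5 -0.6]
-110 104 [13.9 15.3 16.2 16.4] y -6.5 7.6
-100 999 [14.5 25.3 26.6 27.2] y -7.0 8.3
-90 2050 [24.2 26.1 27.4 27.9] y -9.4 10.5
-80 1231 [ 7.1 24.2 25.9 26.6] y -14.6 15.6
-70 817 [ 6.6 24.1 25.3 25.8] y -19.6 20.3
-60 841 [ 6.1 23.6 25.2 25.7] y -21.2 22.3
-50 794 [ 6.  23.4 25.1 25.5] y -21.8 22.6
-40 1380 [ 6.6 23.6 25.7 26.2] y -28.2 29.1
-30 1491 [ 8.6 25.  26.1 26.6] y -28.5 29.3
-20 1163 [ 8.3 25.2 26.8 51.1] y -38.2 39.0
```

View pics/w4.png

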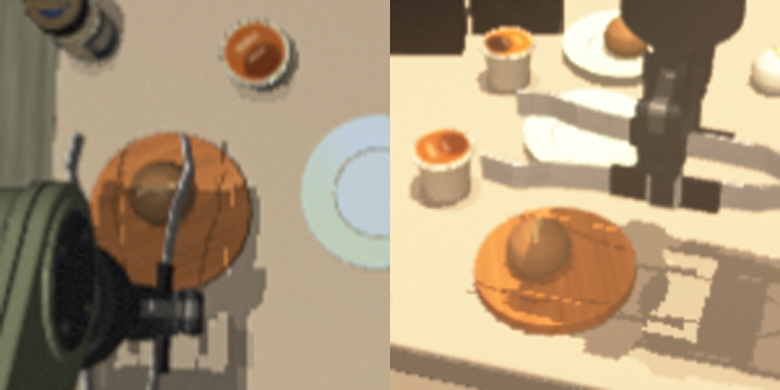

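The tongs hang over the roll. The front tips are at full-picture pixels (183.7,172.2) and (216.6,173.1), so I'll check them against the roll.

```bash
python3 - <<'E'
import pickle;from h import *
q,zq,t,g,zg,u,s=pickle.load(open('w4.pkl','rb'))
P=onplane(t,[[183.7,172.2],[216.6,173.1]],109.5+25.5);print(P,P.mean(0))
# side depth: tips
V,U=np.mgrid[0:400,0:640];o,r=ray(u,np.c_[U.ravel(),V.ravel()]);W=o+r*zg.reshape(-1,1)
k=(W[:,2]>105)&(W[:,2]<145)&(W[:,0]>530)&(W[:,0]<640)&(abs(W[:,1]-70)<60);A=W[k]
for sgn in(1,-1):
    B=A[(A[:,1]-70)*sgn>0];print(sgn,len(B),B.min(0).round(1),B.max(0).round(1))
    for x in range(540,600,8):
        c=B[abs(B[:,0]-x)<4]; 
        if len(c)>3:print(x,np.median(c[:,1]).round(1),np.percentile(c[:,2],[3,97]).round(1))
E
```

```text
[[587.84799744  99.48850879 135.        ]
 [586.26380483  29.67715067 135.        ]] [587.05590113  64.58282973 135.        ]
1 377 [530.7  97.8 113.6] [594.8 111.6 136.5]
540 101.2 [115.2 135.5]
548 102.6 [114.3 135.3]
556 105.0 [114.7 134.8]
564 107.9 [114.9 135.1]
572 109.4 [115.4 135. ]
580 108.1 [115.1 135.2]
588 106.4 [116.4 134.5]
596 105.5 [117.5 135.6]
-1 319 [530.7  29.4 113.1] [592.5  42.8 136.2]
540 39.7 [113.9 135. ]
548 38.1 [114.9 135.7]
556 35.2 [114.2 134.4]
564 32.7 [115.9 134.7]
572 31.3 [113.4 134.7]
580 32.8 [115. 135.]
588 34.0 [115.4 135.5]
```

```bash
python3 - <<'E'
import pickle;from h import *
q,zq,t,g,zg,u,s=pickle.load(open('w4.pkl','rb'))
V,U=np.mgrid[0:400,0:640];o,r=ray(t,np.c_[U.ravel(),V.ravel()]);W=o+r*zq.reshape(-1,1)
k=(W[:,2]>100)&(W[:,2]<150)&(W[:,0]>540)&(W[:,0]<640)&(abs(W[:,1]-70)<60);A=W[k]
for x in range(548,600,6):
    c=A[abs(A[:,0]-x)<3];print(x,[ (len(b),np.median(b[:,1]).round(1),np.percentile(b[:,2],95).round(1)) for b in(c[c[:,1]>70],c[c[:,1]<70]) if len(b)])
E
```

```text
548 [(10, np.float64(34.9), np.float64(135.4))]
554 [(10, np.float64(32.8), np.float64(135.1))]
560 [(8, np.float64(104.6), np.float64(135.0)), (10, np.float64(31.1), np.float64(138.9))]
566 [(9, np.float64(106.3), np.float64(135.9)), (12, np.float64(28.7), np.float64(135.0))]
572 [(14, np.float64(106.4), np.float64(136.2)), (7, np.float64(28.4), np.float64(134.8))]
578 [(11, np.float64(104.9), np.float64(136.7)), (9, np.float64(28.9), np.float64(137.2))]
584 [(12, np.float64(104.2), np.float64(135.1)), (8, np.float64(30.3), np.float64(136.1))]
590 [(10, np.float64(102.7), np.float64(135.9)), (7, np.float64(31.8), np.float64(134.5))]
596 []
```

drive_tool:
  targets:
    - [[0.002, 0.004, 0.04, 0, 0.34], [0.002, 0.004, 0.08, 0, 0.34], [0.002, 0.004, 0.12, 0, 0.34], [0.002, 0.004, 0.15, 0, 0.34], [0.002, 0.004, 0.17, 0, 0.34], [0.002, 0.004, 0.18, 0, 0.34], [0.002, 0.004, 0.18, 0, 0.34], [0.002, 0.004, 0.18, 0, 0.34]]

```text
time: 8.5
eef_pos: [471.5, 72.2, 22.2]
orientation: [[-1.0, 0.001, 0.002], [0.001, 1.0, -0.0], [-0.002, -0.0, -1.0]]
ft_force: [-0.2, -0.4, -1.1]
opening: 57.6
gripper_force: 8.1
```

```bash
cat > look.py <<'E'
from plant import cams,sensors
from h import *
s=sensors.read_state();print(s['eef_pos'].round(1),s['ft_force'].round(1),s['opening'].round(1),s['gripper_force'])
zt=s['eef_pos'][2]+24
for n in('top','side'):
    m=cams.camera_model(n);q,zq=cams.read_camera(n);cv2.imwrite(f'pics/l_{n}.png',q)
    V,U=np.mgrid[0:400,0:640];o,r=ray(m,np.c_[U.ravel(),V.ravel()]);W=o+r*zq.reshape(-1,1)
    c=s['eef_pos']
    k=(abs(W[:,2]-c[2]-14)<17)&(W[:,0]>c[0]+70)&(W[:,0]<c[0]+125)&(abs(W[:,1]-c[1])<50);A=W[k]
    for dy in(1,-1):
        B=A[((A[:,1]-c[1])*dy>22)];B=B[B[:,2]>c[2]+5]
        for x in(85,93,101,109,117):
            b=B[abs(B[:,0]-c[0]-x)<4]
            if len(b)>2:print(n,dy,x,len(b),'y',np.median(b[:,1]).round(1),'z',np.percentile(b[:,2],[3,97]).round(1))
    k=(abs(W[:,0]-c[0]-98)<25)&(abs(W[:,1]-c[1])<18)&(W[:,2]>c[2]+12)&(W[:,2]<c[2]+50);B=W[k]
    if len(B):print(n,'roll top',B[B[:,2]>B[:,2].max()-4].mean(0).round(1))
E
python3 look.py;python3 mv.py 469.5 71.5 14.5 90
```

```text
row [ 0.0041 -0.0013  0.0153] turn -0.0004 | now [471.5  72.2  22.2] yaw 89.93 t 8.5 open 57.6 tilt [ 0.0018 -0.    ] F [-0.2 -0.4 -1.1]Traceback (most recent call last):
  File "look.py", line 3, in <module>
    s=sensors.read_state();print(s['eef_pos'].round(1),s['ft_force'].round(1),s['opening'].round(1),s['gripper_force'])
                                                                              ^^^^^^^^^^^^^^^^^^
AttributeError: 'float' object has no attribute 'round'
```

```bash
sed -i "s/s\['opening'\].round(1)/s['opening']/" look.py; python3 look.py;python3 mv.py 469.5 71.5 14.5 90
```

```text
[471.5  72.2  22.2] [-0.2 -0.4 -1.1] 57.58848096802242 8.115731477737427
top 1 85 9 y 105.1 z [30.5 46.5]
top 1 93 11 y 107.9 z [30.  47.7]
top 1 101 10 y 109.3 z [33.3 49.1]
top 1 109 12 y 107.1 z [33.3 47. ]
top 1 117 10 y 105.9 z [29.  48.8]
top -1 85 12 y 35.3 z [28.2 47. ]
top -1 93 19 y 33.5 z [27.7 47.5]
top -1 101 13 y 46.5 z [28.2 47. ]
top -1 109 13 y 33.2 z [28.7 48.5]
top -1 117 7 y 33.8 z [33.7 47.6]
top roll top [567.6  67.8  49.7]
side 1 85 41 y 107.9 z [27.5 46.2]
side 1 93 41 y 110.8 z [28.3 46.5]
side 1 101 35 y 112.0 z [28.3 46.6]
side 1 109 36 y 110.5 z [27.4 47. ]
side 1 117 31 y 108.8 z [30.  47.3]
side -1 85 24 y 38.2 z [28.  46.3]
side -1 93 28 y 35.0 z [28.1 44.7]
side -1 101 28 y 34.4 z [29.1 45.5]
side -1 109 28 y 35.4 z [27.5 45.2]
side -1 117 32 y 36.8 z [27.8 46.3]
side roll top [569.3  72.1  46.9]
row [ 0.004  -0.0015  0.0154] turn -0.0003 | now [471.5  72.2  22.2] yaw 89.94 t 8.6 open 57.5 tilt [ 0.002  -0.0001] F [ 1.1  0.1 -0.6]
```

drive_tool:
  targets:
    - [[0.004, -0.002, 0.006, 0, 0.34], [0.004, -0.002, 0.013, 0, 0.34], [0.004, -0.002, 0.013, 0, 0.34], [0.004, -0.002, 0.013, 0, 0.34], [0.004, -0.002, 0.013, 0, 0.25], [0.004, -0.002, 0.013, 0, 0.18], [0.004, -0.002, 0.013, 0, 0.12], [0.004, -0.002, 0.013, 0, 0.08], [0.004, -0.002, 0.013, 0, 0.05], [0.004, -0.002, 0.013, 0, 0.02], [0.004, -0.002, 0.013, 0, 0], [0.004, -0.002, 0.013, 0, 0]]

```text
time: 9.8
eef_pos: [468.5, 71.3, 14.8]
orientation: [[-1.0, 0.001, -0.0], [0.001, 1.0, -0.0], [0.0, -0.0, -1.0]]
ft_force: [-0.9, -0.3, 0.1]
opening: 43.7
gripper_force: 58.2
```

```bash
python3 look.py
```

```text
[468.5  71.3  14.8] [-0.9 -0.3  0.1] 43.723871803108096 58.2494534086436
top 1 93 6 y 94.6 z [24.8 37.5]
top 1 101 9 y 95.3 z [24.9 37.1]
top 1 109 4 y 94.3 z [30.8 36.9]
top -1 85 9 y 46.5 z [21.8 36.1]
top -1 93 13 y 44.5 z [21.1 37.5]
top -1 101 14 y 44.8 z [22.  38.1]
top -1 109 8 y 45.4 z [27.  38.7]
top -1 117 7 y 47.3 z [27.3 38.3]
top roll top [569.7  68.2  47.4]
side 1 85 26 y 95.1 z [20.5 36.7]
side 1 93 35 y 96.5 z [20.  37.4]
side 1 101 32 y 97.4 z [20.5 37.1]
side 1 109 22 y 95.8 z [21.5 36.8]
side 1 117 11 y 94.3 z [21.  34.7]
side -1 85 14 y 48.6 z [28.5 37.5]
side -1 93 11 y 46.2 z [30.4 36.8]
side -1 101 9 y 45.9 z [32.5 37.6]
side -1 109 7 y 47.6 z [34.4 37.8]
side -1 117 4 y 48.1 z [33.3 35.1]
side roll top [569.  72.  47.]
```

Gripped: the fingers stalled at 43.7 mm with 58 N. I'll lift gently and check.

drive_tool:
  targets:
    - [[0, 0, -0.01, 0, 0], [0, 0, -0.03, 0, 0], [0, 0, -0.06, 0, 0], [0, 0, -0.1, 0, 0], [0, 0, -0.15, 0, 0], [0, 0, -0.2, 0, 0], [0, 0, -0.24, 0, 0], [0, 0, -0.24, 0, 0], [0, 0, -0.24, 0, 0]]

```text
time: 10.8
eef_pos: [468.7, 71.3, 135.2]
orientation: [[-1.0, 0.001, 0.001], [0.001, 1.0, -0.0], [-0.001, -0.0, -1.0]]
ft_force: [-0.1, 0.8, -1.5]
opening: 43.9
gripper_force: 58.3
```

```bash
python3 look.py | grep -v '85\|117'; python3 mv.py 473 -87.5 104 90; python3 -c "
import cv2,numpy as np
a=cv2.imread('pics/l_top.png');b=cv2.imread('pics/l_side.png')
cv2.imwrite('pics/l1.png',np.hstack([cv2.resize(a[130:250,160:280],(390,390)),cv2.resize(b[190:340,230:380],(390,390))]))"
```

```text
[468.7  71.3 135.2] [-0.1  0.8 -1.5] 43.90141994175637 58.29744930379093
top 1 93 9 y 95.5 z [143.5 156.6]
top 1 101 12 y 95.4 z [141.2 156.9]
top 1 109 3 y 94.4 z [154.2 155.8]
top -1 93 19 y 44.2 z [141.9 158.1]
top -1 101 17 y 44.8 z [144.4 157.3]
top -1 109 10 y 45.8 z [143.5 158.1]
top roll top [567.7  71.1 168. ]
side 1 93 35 y 97.4 z [141.2 154.6]
side 1 101 34 y 97.7 z [140.5 154.9]
side 1 109 31 y 95.7 z [141.  154.5]
side -1 93 9 y 47.5 z [150.8 154. ]
side -1 101 8 y 46.4 z [152.8 155.3]
side -1 109 5 y 46.7 z [152.5 155.1]
side roll top [566.9  73.5 164.4]
row [-0.0118 -0.3176  0.0591] turn -0.0003 | now [467.3  71.3 133.6] yaw 89.94 t 10.9 open 43.9 tilt [-0.0026  0.0001] F [ 0.1 -0.1 -1.8]
```

View pics/l1.png

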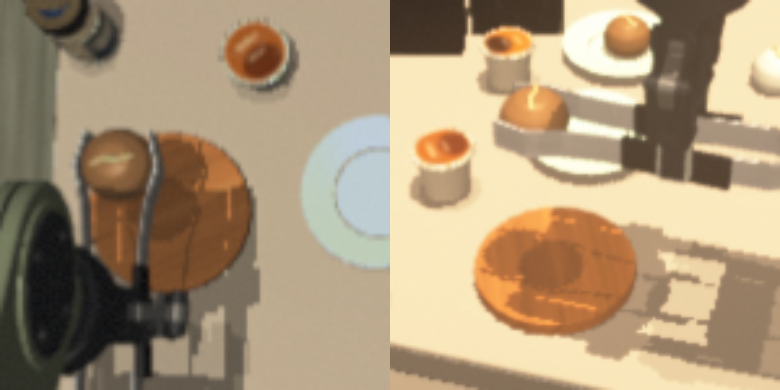

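The roll is lifted in the tongs and the board is clear. Next, the empty plate.

drive_tool:
  targets:
    - [[-0.011, -0.04, 0.0, 0, 0], [-0.011, -0.1, 0.0, 0, 0], [-0.011, -0.17, 0.0, 0, 0], [-0.011, -0.23, 0.0, 0, 0], [-0.011, -0.28, 0.02, 0, 0], [-0.011, -0.31, 0.04, 0, 0], [-0.011, -0.3176, 0.057, 0, 0], [-0.011, -0.3176, 0.057, 0, 0], [-0.011, -0.3176, 0.057, 0, 0], [-0.011, -0.3176, 0.057, 0, 0]]

```text
time: 11.9
eef_pos: [474.1, -86.5, 106.4]
orientation: [[-1.0, -0.0, 0.0], [-0.0, 1.0, 0.0], [-0.0, 0.0, -1.0]]
ft_force: [0.1, -0.7, -1.1]
opening: 43.8
gripper_force: 58.4
```

```bash
python3 look.py | grep -v '85\|117'; python3 mv.py 473 -87.5 105 90; python3 -c "
import cv2,numpy as np
a=cv2.imread('pics/l_top.png');b=cv2.imread('pics/l_side.png')
cv2.imwrite('pics/l2.png',np.hstack([cv2.resize(a[130:250,190:310],(390,390)),cv2.resize(b[160:310,230:380],(390,390))]))"
```

```text
[474.1 -86.5 106.4] [ 0.1 -0.7 -1.1] 43.79017048741905 58.35575368255377
top 1 93 5 y -64.1 z [113.7 129.8]
top 1 101 7 y -63.2 z [122.1 128.8]
top -1 93 9 y -113.1 z [115.  129.9]
top -1 101 12 y -110.5 z [119.8 129.1]
top -1 109 8 y -110.7 z [119.5 129.4]
top roll top [575.5 -87.4 138.6]
side 1 93 29 y -60.4 z [112.5 125.7]
side 1 101 23 y -60.3 z [112.4 126.5]
side 1 109 24 y -62.4 z [113.1 126.9]
side -1 93 6 y -110.6 z [123.1 126.7]
side roll top [573.6 -84.6 136.2]
row [ 0.0026 -0.0014  0.0035] turn 0.0001 | now [474.3 -86.8 106.8] yaw 90.02 t 12.0 open 43.9 tilt [ 0.0009 -0.0002] F [ 0.4  0.4 -1.9]
```

View pics/l2.png

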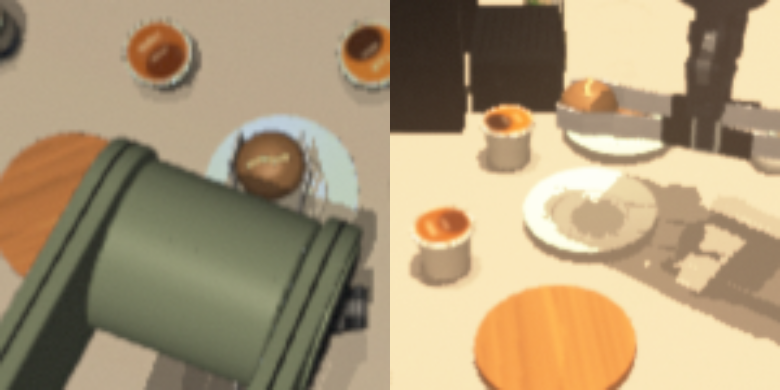

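The roll is held over the middle of the empty plate, with its underside about 102 mm up. I'll let it settle, then hand in.

drive_tool:
  targets:
    - [[0.002, -0.001, 0, 0, 0], [0.002, -0.001, 0, 0, 0], [0.002, -0.001, 0, 0, 0], [0.002, -0.001, 0, 0, 0], [0.002, -0.001, 0, 0, 0], [0.002, -0.001, 0, 0, 0]]

```text
time: 12.6
eef_pos: [472.9, -88.1, 106.3]
orientation: [[-1.0, 0.001, 0.0], [0.001, 1.0, 0.0], [-0.0, 0.0, -1.0]]
ft_force: [-0.3, -0.3, -0.8]
opening: 43.7
gripper_force: 58.4
```

```bash
python3 -c "
from plant import order,sensors
s=sensors.read_state();print(s['eef_pos'],s['qd'].round(4),s['opening'],s['gripper_force']);print(order.sign_off())"
```

```text
[472.88386283 -88.05192036 106.2906253 ] [ 0.0016 -0.0005  0.0017 -0.0013 -0.0016 -0.0014] 43.706164286569354 58.353537702932954
the job is handed in; nothing more can be done
None
```

Job handed in at 12.6 s: the tongs are closed on the roll and at rest, holding it about 10 cm above the middle of the empty plate; the verdict was not shown.

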